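Lock a sample tray into its dock with the square key

ROBOT

A 6-joint arm with a two-finger parallel gripper is mounted at the origin on the work surface. World frame = base frame: x ahead of the robot, y to its left, z up, the work surface at z = 0. Lengths are in m, angles in degrees, forces in N, time in s.
With the tool pointing down it reaches from about 0.325 to 1 m from the base axis. Payload 5.1 kg.
Tool frame: the origin (TCP) lies at the very end of the fingers, on their centre line; the grasp point (between the pads) lies 19 mm behind it; z points along the fingers, y is the line along which they close (so a half turn about z gives the same grasp; the last joint's range is limited). The gripper opens to 85 mm and grips with 20 to 120 N. Pads are 22 mm wide; open, the fingers measure 114 mm over their backs; the gripper's body (76 mm by 85 mm) begins 54 mm behind the grasp point. The pads swing forward as they close: fully open they stand 13 mm farther back than shut.
Start: joints at [64.481, 7.093, 94.555, -0, 78.352, -4.733], TCP at [0.231, 0.608, 0.231] pointing down, gripper open.
Joint ranges: [-149.61, 149.61], [-58.7, 133.49], [1.44, 155.28], [-77.14, 257.14], [18.33, 153.61], [-166.67, 166.67]. Speed limits (degrees/s): [147.25, 147.25, 180, 180, 180, 180].

INTERFACE

Orientations are given as [roll, pitch, yaw] about the fixed x, y, z axes, in that order (R = Rz(yaw) Ry(pitch) Rx(roll)).
In Python, from rig import arm gives the robot as it stands.
- The arm moves only by the tool jog_arm, never from a script. Its argument "series" is a list of rows, each a list of 4 numbers: the shift along the tool's x, y, z in mm, then the turn about the tool's z in rad. In form: [[tx, ty, tz, spin], ...]. A call has exactly 5 rows; each row is the pose to reach, as a shift and turn from the pose commanded when the call began, along the tool's axes at that moment; what a row does not reach only later rows make up. A row lasts 1/12 s, in which the tool goes at most 41.7 mm and 7.16 degrees, less where a joint would pass 70% of its speed; a pose out of reach is approached as far as the arm can. A call with a gripper value outside its range is refused whole. "jaw" is the opening, from 0 (shut) to 1 (fully open), set as the call begins (left out, the last holds). The fingers move at their own pace and stop on an object; the grip force is fixed at half the most. Time passes only in rows, so rows that repeat a pose let the fingers close, or fill a call up. It gives the time, the measured TCP pose, the force, the opening and the grip force at its end, in the units of the state.
- arm.read_state(): the state, without advancing time (a new reading comes with each control period).
- arm.snapshot(name): name is "side" or "top" or "wrist"; returns (picture, depth): 400x640x3 uint8, red, green, blue; 400x640 float32, m along the optical axis (not along the pixel's ray), 0 where there is no reading.
- arm.camera_model(name): a dict with "fx", "fy", "cx", "cy" (pixels), "xyz" and "orientation" of the camera in the world. Camera axes: x right, y down, z forward; pixel columns grow to the right and rows downward; lengths in m; the calibration is good to about 2 mm. A picture is of the moment at which its call begins: read the wrist's pose just before it. camera_model takes no time and is no camera call; for the wrist camera it gives the pose at the moment of the call.
- arm.finish_job(): hands the job in; it is judged then, once.
The state is a dict: "time": time; "joint_positions": joint angles; "qvel": joint speeds; "tau": joint torques, N m; "eef_pos": TCP position; "ee_rot": TCP orientation; "wrist_force": force on the tool from outside, world axes, zero at the start; "wrist_torque": the same for the moment, N m; "grip_width": opening from 0.0 (shut) to 1.0 (fully open); "finger_force": force on a finger pad.
Only numpy, scipy, OpenCV 4.12 (cv2) and the standard library are available. Lean on these libraries where they do the work, as an engineer would, in place of code of your own. Each camera call takes 0.05 s, during which the arm holds its last target. There are 200 camera calls.

TASK

Push the wooden sample tray fully home into its dock, then take the square key that fits the blue turn-button (the blue one), set its tip in the recess and turn the button counter-clockwise until its arm lies fully across the mouth behind the tray. Then stand the key upright in its own blue stand again. Turn the button only with the key, never with the gripper, do not let the key fall over, and leave the other keys and everything else on the counter alone.

Things in the scene. Friction and masses are not known exactly. Their poses are not given: they have to be found in the camera images.
- tray: Loose open wooden sample tray, blue inside, 110 (x) x 90 (y) x 40 mm tall, walls 8 mm thick. Origin: centre of the underside. It slides on the counter. 250 g.
- dock: Fixed aluminium U-shaped dock, rails 30 mm tall. Origin: on the counter, where the centre of the fully home tray lies. The tray goes in along dock +x from the open -x side until it meets the back bar, face at dock x +55 mm. Rails 96 mm apart inside from x -20 to +55 mm, flared wider from -20 to -55 mm. The turn-button's pivot stands left of the mouth at dock x -66, y +95 mm.
- latch (a joint): Blue captive turn-button on a vertical pivot. Radians: 0 = open (arm to about dock -x), 1.5 = its stop, closed (arm to dock -y, across the mouth 4 mm behind the home tray). Grows counter-clockwise from above. Starts between 0 and 0.2; friction about 0.1 N m. Arm 14 mm wide, reaching 75 mm from the pivot, 18 to 32 mm above the counter.
- recess (a point): Centre of the mouth of the square recess in the turn-button's 36 mm square blue head, on the pivot axis, 44 mm above the counter. The recess is 18 mm square and 18 mm deep, sides along this point's x and y; x points along the turn-button's arm and turns with it; z up.
- button_tip (a point): Outer end of the turn-button's arm, 25 mm above the counter.
- key_blue: T-handled square key standing in its stand. blue handle bar 56 (x) x 18 (y) x 28 mm tall, centred 76 mm above the origin; steel flange 44 mm across, 30 to 36 mm above it; below that a 16 mm square tip, sides along x and y, the lowest 6 mm 3 mm slimmer. Origin: centre of the tip's underside, z up. 140 g. It fits the turn-button's recess with 1 mm to spare on each side.
- stand_blue: Fixed round blue stand for the blue key: ring 60 mm across, 36 mm tall, round hole 35 mm across right through; the key's flange rests on its top, so that the key's origin is then 6 mm above the counter and the handle's centre 82 mm. Origin: centre of the underside.
- key_green: T-handled square key standing in its stand. green handle bar 56 (x) x 18 (y) x 28 mm tall, centred 76 mm above the origin; steel flange 44 mm across, 30 to 36 mm above it; below that a 10 mm square tip, sides along x and y, the lowest 6 mm 3 mm slimmer. Origin: centre of the tip's underside, z up. 140 g. Too small: it would spin in the recess.
- stand_green: Fixed round green stand for the green key: ring 60 mm across, 36 mm tall, round hole 35 mm across right through; the key's flange rests on its top, so that the key's origin is then 6 mm above the counter and the handle's centre 82 mm. Origin: centre of the underside.
- key_red: T-handled square key standing in its stand. red handle bar 56 (x) x 18 (y) x 28 mm tall, centred 76 mm above the origin; steel flange 44 mm across, 30 to 36 mm above it; below that a 22 mm square tip, sides along x and y, the lowest 6 mm 3 mm slimmer. Origin: centre of the tip's underside, z up. 140 g. Too big for the recess.
- stand_red: Fixed round red stand for the red key: ring 60 mm across, 36 mm tall, round hole 35 mm across right through; the key's flange rests on its top, so that the key's origin is then 6 mm above the counter and the handle's centre 82 mm. Origin: centre of the underside.
- tape: Bystander: yellow roll of tape lying flat, 90 mm across, 25 mm tall. Origin under its centre.
- jar: Bystander: jar with blue lid, 60 mm across, 75 mm tall. Origin under its centre.
- cartridge: Bystander: standing orange can of sealant, 50 mm across, 130 mm tall. Origin under its centre.
- putty_knife: Bystander: putty knife lying flat, 200 mm long along its x.
- carton: Bystander: cardboard carton 90 x 60 x 50 mm tall. Origin under its centre.
- ply_sample: Bystander: dark brown wood sample 80 x 80 x 18 mm. Origin under its centre.
- cup: Bystander: white cup, 76 mm across, 70 mm tall. Origin under its centre.
Not all that is in view belongs to the job. What is shaped like the tray but purple is not meant.

How it is judged:
By the outcome, as a careful person would: the job done as asked, in the order asked, and still so for the second after the job is handed in, with the robot touching nothing.
It also fails if it takes over 72 s, if anything falls off the work surface, if the arm or the gripper's body presses on something with over 40 N, if the wrist force passes 120 N, or if a joint passes its speed limit or range.

## Working session

There is one attempt and no reset: what is moved stays moved. The work goes in short steps, Python scripts to look and compute and a tool call to move; the robot and the scene stay as the last step left them, time stands still between calls to the robot, and variables do not carry over. Pictures are saved under pics/ and viewed, at most 13 in all, crops included, and the job is handed in when it is done.

Besides the shell and the picture viewer there is one more tool, called after "Call:" by a JSON object that holds its "method" and its "body", one argument or row to a line. jog_arm: Moves the arm, as the interface text tells. Its arguments: {"type":"object","properties":{"series":{"type":"array"},"jaw":{"type":"number"}},"required":["series"]}

```bash
mkdir -p pics; ls; python3 - <<'E'
from rig import arm
import cv2
s=arm.read_state();print({k:s[k] for k in('time','eef_pos','ee_rot','grip_width','wrist_force')})
for n in('top','side'):
    p,d=arm.snapshot(n);cv2.imwrite(f'pics/{n}0.png',p[:,:,::-1]);print(n,arm.camera_model(n))
    import numpy as np;np.savez(f'{n}0.npz',p=p,d=d)
E
```

```text
pics
{'time': 0.0, 'eef_pos': array([0.23042288, 0.60712901, 0.2300595 ]), 'ee_rot': array([-1.79880948e+02, -9.88182477e-03,  1.59212717e+02]), 'grip_width': 1.0014425544139003, 'wrist_force': array([0.35336617, 0.11427385, 0.15629778])}
top {'fx': 490.4839843364533, 'fy': 490.4839843364533, 'cx': 324.44166160467614, 'cy': 201.62970803896326, 'xyz': array([ 0.23946739, -0.01325464,  1.32874777]), 'orientation': array([-166.61050703,    0.22878991,  -88.97604088])}
side {'fx': 397.0468119172105, 'fy': 397.0468119172105, 'cx': 322.71686606753474, 'cy': 201.96593555570706, 'xyz': array([ 0.21959343, -0.73312722,  0.63016221]), 'orientation': array([-126.0343652 ,    1.07199855,  -23.39603396])}
```

View pics/top0.png

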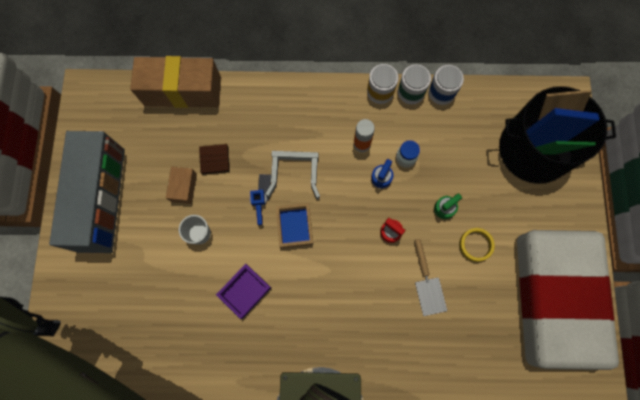

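View pics/side0.png

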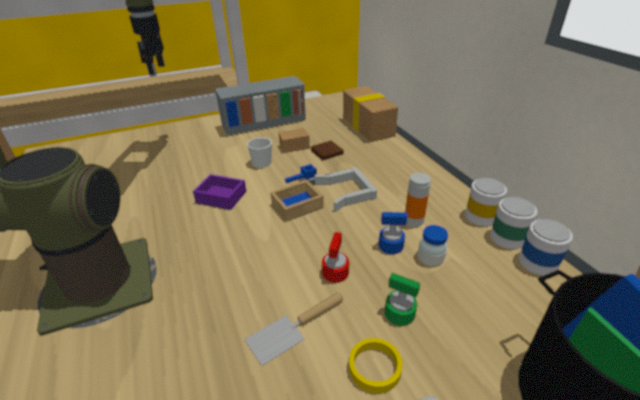

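The top view shows the dock around (295,175), its mouth facing down the image (-x). The tray is at (295,227), the latch head at (258,198) with its arm running down, and the blue key and stand at (382,175). The jar (409,152) and the can (364,133) are close to the key.

```bash
cat > h.py <<'E'
import numpy as np,cv2
from scipy.spatial.transform import Rotation as R
def Rm(o): return R.from_euler('xyz',o,degrees=True).as_matrix()
def plane(cm,uv,z):
    uv=np.atleast_2d(uv).astype(float)
    d=np.c_[(uv[:,0]-cm['cx'])/cm['fx'],(uv[:,1]-cm['cy'])/cm['fy'],np.ones(len(uv))]@Rm(cm['orientation']).T
    return cm['xyz']+d*((z-cm['xyz'][2])/d[:,2])[:,None]
def cloud(cm,d):
    v,u=np.mgrid[:d.shape[0],:d.shape[1]]
    P=np.stack([(u-cm['cx'])/cm['fx']*d,(v-cm['cy'])/cm['fy']*d,d],-1)
    return P@Rm(cm['orientation']).T+cm['xyz']
def proj(cm,P):
    q=(np.atleast_2d(P)-cm['xyz'])@Rm(cm['orientation'])
    return np.c_[q[:,0]/q[:,2]*cm['fx']+cm['cx'],q[:,1]/q[:,2]*cm['fy']+cm['cy']]
def rect(xy):
    (c,s,a)=cv2.minAreaRect((xy*1000).astype(np.float32));return np.round(c,1),np.round(s,1),round(a,1)
def hsv(p): return cv2.cvtColor(p,cv2.COLOR_RGB2HSV)
E
python3 - <<'E'
from rig import arm
from h import *
z=np.load('top0.npz');p,d=z['p'],z['d'];cm=arm.camera_model('top');H=hsv(p);C=cloud(cm,d)
blue=((H[...,0]>100)&(H[...,0]<125)&(H[...,1]>130)&(H[...,2]>50)).astype(np.uint8)
n,l,st,ce=cv2.connectedComponentsWithStats(blue)
for i in range(1,n):
    x,y,w,h,a=st[i]
    if a>15 and 150<x<450 and 100<y<300:
        P=C[l==i];print(st[i],ce[i].round(1),'zpct',np.percentile(P[:,2],[5,50,95]).round(3),rect(P[:,:2]))
        hi=P[P[:,2]>P[:,2].max()-.012];print('   top',len(hi),hi.mean(0).round(4),rect(hi[:,:2]))
# dock: above-table, low saturation
m=(C[...,2]>.018)&(C[...,2]<.045)&(H[...,1]<70)
m[:,:262]=0;m[:,328:]=0;m[:145]=0;m[205:]=0
P=C[m];print('dock',len(P),rect(P[:,:2]),np.median(P[:,2]))
v,u=np.nonzero(m)
m=np.zeros_like(m);m[200:255,272:320]=1;m&=(C[...,2]>.028)&(C[...,2]<.05);P=C[m];print('tray',len(P),rect(P[:,:2]),np.median(P[:,2]))
for n in('top',):
    cr=p[120:260,230:450];cv2.imwrite('pics/crop0.png',cv2.resize(cr,None,fx=3.6,fy=3.6,interpolation=cv2.INTER_CUBIC)[:,:,::-1])
E
```

```text
[401 141  18  19 262] [409.4 150. ] zpct [0.072 0.076 0.081] (array([ 474.6, -124.7]), array([ 46.7, 520.3]), 63.6)
   top 3 [ 0.2395 -0.0133  1.3287] (array([239.5, -13.3]), array([0., 0.]), 0.0)
[379 160  12  19 116] [384.6 169.2] zpct [0.089 0.098 0.102] (array([ 622.8, -162.3]), array([24.3, 51.9]), 70.2)
   top 104 [ 0.6233 -0.1592  0.0977] (array([ 623.7, -159.3]), array([15.9, 51.9]), 66.8)
[372 170  21  16  82] [380.3 180.4] zpct [0.026 0.037 0.041] (array([ 614.9, -156.5]), array([53. , 32.9]), 73.2)
   top 66 [ 0.6102 -0.1543  0.0381] (array([ 614.9, -156.5]), array([53. , 32.9]), 73.2)
[251 190  13  35 233] [257.8 203.2] zpct [0.029 0.042 0.049] (array([399.4,  99.8]), array([388.7,  48.9]), 28.1)
   top 1 [ 0.2395 -0.0133  1.3287] (array([239.5, -13.3]), array([0., 0.]), 0.0)
[281 209  28  33 776] [294.1 225.4] zpct [0.006 0.01  0.015] (array([380. ,  56.1]), array([304.4,  74.6]), 12.5)
   top 3 [ 0.2395 -0.0133  1.3287] (array([239.5, -13.3]), array([0., 0.]), 0.0)
dock 727 (array([619.4,  91.9]), array([151.3, 153.7]), 2.6) 0.03077735534367987
tray 468 (array([482.7,  78.2]), array([110.5,  90.1]), 7.4) 0.041301967959764374
```

View pics/crop0.png

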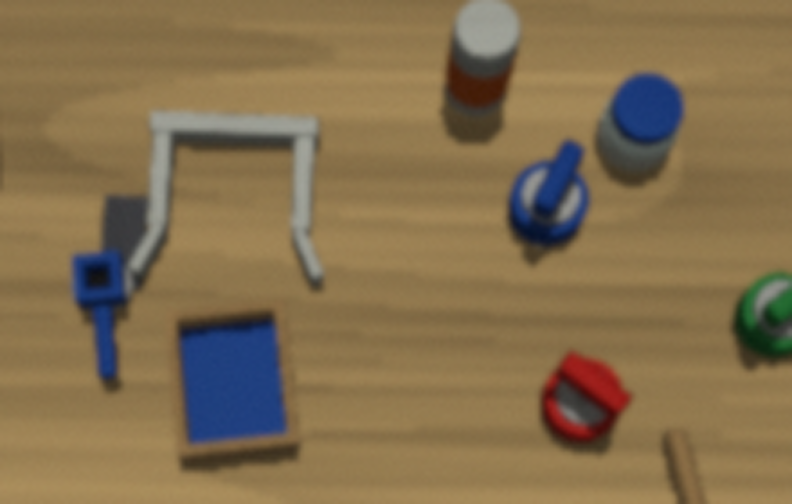

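The crop shows the dock with its back bar at the top, the tray turned slightly left, and the recess in the blue head at crop (99,277). The blue key's handle runs from (545,205) to (572,150).

```bash
python3 - <<'E'
from rig import arm
from h import *
z=np.load('top0.npz');p,d=z['p'],z['d'];cm=arm.camera_model('top');H=hsv(p);C=cloud(cm,d)
def box(r0,r1,c0,c1):
    m=np.zeros(d.shape,bool);m[r0:r1,c0:c1]=1;return m
X,Y,Z=C[...,0],C[...,1],C[...,2]
m=box(145,165,265,330)&(Z>.022)&(Z<.04)&(H[...,1]<70)
P=C[m];P=P[P[:,0]>P[:,0].max()-.035];print('bar',len(P),rect(P[:,:2]))
for nm,c0,c1 in(('L',262,282),('R',305,330)):
    m=box(162,182,c0,c1)&(Z>.022)&(Z<.04)&(H[...,1]<70);P=C[m];print(nm,len(P),rect(P[:,:2]),P.mean(0).round(4),np.polyfit(P[:,0],P[:,1],1))
m=box(186,207,248,268)&(Z>.036)&(Z<.055)&(H[...,0]>95)&(H[...,0]<130);P=C[m];print('head',len(P),rect(P[:,:2]))
m=box(205,228,248,268)&(Z>.024)&(Z<.04)&(H[...,0]>95)&(H[...,0]<130);P=C[m];print('arm',len(P),rect(P[:,:2]))
m=box(120,160,350,380)&(Z>.115)&(Z<.14);print('can',rect(C[m][:,:2]))
m=box(135,170,395,425)&(Z>.065)&(Z<.085);print('jar',rect(C[m][:,:2]))
m=box(155,182,370,400)&(Z>.09)&(Z<.11);print('handle',rect(C[m][:,:2]))
m=box(165,192,368,400)&(Z>.03)&(Z<.05);print('stand',rect(C[m][:,:2]))
m=box(210,250,378,408)&(Z>.09)&(Z<.11);print('red handle',rect(C[m][:,:2]))
E
```

```text
bar 344 (array([676.4,  81.9]), array([ 35. , 128.1]), 0.0)
L 110 (array([631.4, 138.6]), array([14.5, 56.9]), 89.1) [0.6317 0.1385 0.031 ] [-0.03042552  0.1577208 ]
R 103 (array([633.1,  29.2]), array([56.7, 13.9]), 1.1) [0.6331 0.0289 0.0314] [-0.0488765   0.05984179]
head 150 (array([553.2, 180.4]), array([43.7, 36.7]), 6.6)
arm 103 (array([511.7, 175. ]), array([58.2, 19.1]), 16.2)
can (array([ 723.8, -105.8]), array([47.7, 44.8]), 85.2)
jar (array([ 686.9, -229.9]), array([51.3, 52.7]), 53.5)
handle (array([ 626.6, -159.9]), array([17.7, 57.9]), 64.0)
stand (array([ 624.3, -158.9]), array([58.8, 54.2]), 67.3)
red handle (array([ 472.9, -184. ]), array([55.1, 18.9]), 53.2)
```

Call:
{"method": "jog_arm", "body": {
  "series": [
    [-28,-26,-5,0],
    [-56,-52,-10,0],
    [-84,-78,-15,0],
    [-112,-104,-20,0],
    [-137,-126,-23,0]
  ]
}}

```text
time: 0.52
eef_pos: [0.3145, 0.4393, 0.2543]
ee_rot: [-180.0, 0.0, 159.2]
wrist_force: [0.1, 0.5, 0.1]
grip_width: 1.002
finger_force: 0.0
```

Call:
{"method": "jog_arm", "body": {
  "series": [
    [-28,-26,-5,0],
    [-56,-52,-10,0],
    [-84,-78,-15,0],
    [-112,-104,-20,0],
    [-137,-126,-23,0]
  ]
}}

```text
time: 0.93
eef_pos: [0.3979, 0.2727, 0.2776]
ee_rot: [180.0, 0.0, 159.2]
wrist_force: [1.2, 0.8, -1.3]
grip_width: 1.002
finger_force: 0.0
```

Call:
{"method": "jog_arm", "body": {
  "series": [
    [-28,-26,-5,0.1],
    [-56,-52,-10,0.2],
    [-84,-78,-15,0.3],
    [-112,-104,-20,0.4],
    [-137,-126,-23,0.5]
  ]
}}

```text
time: 1.35
eef_pos: [0.4813, 0.1062, 0.3006]
ee_rot: [180.0, 0.0, 130.2]
wrist_force: [0.7, -0.0, 0.6]
grip_width: 1.003
finger_force: 0.0
```

Call:
{"method": "jog_arm", "body": {
  "series": [
    [0,0,0,0.12],
    [0,0,0,0.24],
    [0,0,0,0.36],
    [0,0,0,0.48],
    [0,0,0,0.58]
  ]
}}

```text
time: 1.77
eef_pos: [0.4806, 0.1081, 0.2997]
ee_rot: [-179.9, 0.0, 97.0]
wrist_force: [-0.0, 0.4, 0.5]
grip_width: 1.001
finger_force: 0.0
```

```bash
cat >> h.py <<'E'
def delta(s,xyz_mm,yaw):
    "tool-frame shift (mm) and spin (rad) from state s to a pointing-down pose"
    d=Rm(s['ee_rot']).T@(np.array(xyz_mm)/1000-s['eef_pos'])*1000
    dy=(s['ee_rot'][2]-yaw+180)%360-180
    return d.round(1),round(np.radians(dy),3)
E
python3 - <<'E'
from rig import arm
from h import *
s=arm.read_state();cm=arm.camera_model('wrist');p,d=arm.snapshot('wrist')
print(s['time'],s['eef_pos'],s['ee_rot'],s['joint_positions'],cm)
np.savez('w1.npz',p=p,d=d,**{k:cm[k] for k in cm});cv2.imwrite('pics/w1.png',p[:,:,::-1])
E
```

```text
1.7667 [0.48058468 0.10814482 0.29973344] [-1.79941994e+02  2.68183809e-04  9.69850933e+01] [ 6.43563655e+00 -1.52205623e+01  1.09167205e+02 -8.26336713e-04
  8.61113580e+01 -5.49400150e-01] {'fx': 356.97178313268284, 'fy': 356.97178313268284, 'cx': 321.1803319153228, 'cy': 200.3831706495608, 'xyz': array([0.47075775, 0.18569285, 0.44251017]), 'orientation': array([1.62620603e+02, 3.14944896e-02, 7.03875827e+00])}
```

View pics/w1.png

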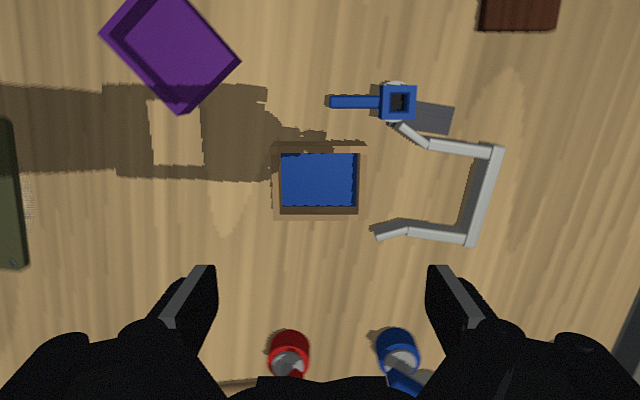

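The wrist picture shows the tray at (318,180), the head with its recess at (398,102), the dock's mouth at x≈375–400 and its back bar at about (483,195). The red and blue keys are at the bottom.

```bash
cat >> h.py <<'E'
def meas(p,d,cm,dock=True):
    H=hsv(p);C=cloud(cm,d);X,Y,Z=C[...,0],C[...,1],C[...,2]
    ok=d>0
    b=ok&(H[...,0]>100)&(H[...,0]<125)&(H[...,1]>130)
    m=b&(Z>.038)&(Z<.055)&(X<.62)&(Y>.12);print('head',m.sum(),rect(C[m][:,:2]),np.median(Z[m]).round(4))
    m=b&(Z>.024)&(Z<.037)&(X<.62)&(Y>.05);print('arm',m.sum(),rect(C[m][:,:2]))
    m=ok&~b&(Z>.034)&(Z<.05)&(X<.7)&(X>.36)&(Y<.137)&(Y>.02);print('tray',m.sum(),rect(C[m][:,:2]),np.median(Z[m]).round(4))
    g=ok&(H[...,1]<60)&(Z>.024)&(Z<.036)&(X>.55)&(X<.72)&(Y>0)&(Y<.17)
    c,s=np.cos(np.radians(2)),np.sin(np.radians(2))
    xp=c*X-s*Y; yp=s*X+c*Y   # dock-ish axes (yaw -2)
    if dock and g.sum()>100:
        print('dock',g.sum(),'xp max',np.percentile(xp[g],99.5).round(4))
        for nm,q in(('L',g&(yp>.115)&(xp>.595)&(xp<.66)),('R',g&(yp<.095)&(xp>.595)&(xp<.66))):
            P=C[q];print(nm,q.sum(),rect(P[:,:2]),np.degrees(np.arctan(np.polyfit(P[:,0],P[:,1],1)[0])).round(2))
        q=g&(yp>.07)&(yp<.14)&(xp>.66);P=C[q];print('bar',rect(P[:,:2]),np.degrees(np.arctan(np.polyfit(P[:,1],P[:,0],1)[0])).round(2))
    return C
E
python3 - <<'E'
from h import *
z=np.load('w1.npz');cm={k:z[k] for k in('fx','fy','cx','cy','xyz','orientation')}
C=meas(z['p'],z['d'],cm)
E
```

```text
head 875 (array([554.8, 182.5]), array([36. , 34.5]), 7.3) 0.044
arm 708 (array([523.5, 181. ]), array([32.8, 83.8]), 85.5)
tray 2379 (array([480.9,  79.8]), array([110.2,  90.6]), 7.4) 0.04
dock 3531 xp max 0.6855
L 697 (array([632.9, 140.9]), array([14.2, 64.9]), 88.9) -1.19
R 592 (array([629.1,  31.1]), array([14.8, 64.6]), 88.9) -1.01
bar (array([681.3,  81.3]), array([69.8, 16.6]), 88.7) 1.4
```

Call:
{"method": "jog_arm", "body": {
  "series": [
    [-6,-11,38,0],
    [-12,-22,76,0],
    [-18,-33,114,0],
    [-24,-44,152,0],
    [-28.5,-54,190,-0.007]
  ],
  "jaw": 0.6
}}

```text
time: 2.23
eef_pos: [0.4298, 0.0729, 0.1085]
ee_rot: [180.0, 0.0, 97.9]
wrist_force: [0.5, -0.5, -0.8]
grip_width: 0.596
finger_force: 0.0
```

Call:
{"method": "jog_arm", "body": {
  "series": [
    [0,0,25,0],
    [0,0,50,0],
    [0,0,75,0],
    [0,0,91,0],
    [0,0,91,0]
  ]
}}

```text
time: 2.65
eef_pos: [0.427, 0.0731, 0.0152]
ee_rot: [-179.5, -0.0, 97.8]
wrist_force: [-0.9, 1.3, -0.6]
grip_width: 0.6
finger_force: 0.0
```

Call:
{"method": "jog_arm", "body": {
  "series": [
    [0,0,0,0],
    [0,0,0,0],
    [0,0,0,0],
    [0,0,0,0],
    [0,0,0,0]
  ],
  "jaw": 0
}}

```text
time: 3.07
eef_pos: [0.4322, 0.0733, 0.0211]
ee_rot: [179.8, 0.0, 97.8]
wrist_force: [-1.8, -0.0, 6.0]
grip_width: 0.077
finger_force: 61.6
```

```bash
python3 - <<'E'
from rig import arm
from h import *
s=arm.read_state();cm=arm.camera_model('wrist');p,d=arm.snapshot('wrist')
for k in('time','eef_pos','ee_rot','wrist_force','grip_width','finger_force'):print(k,s[k])
meas(p,d,cm,False)
print(delta(s,[567.8,87.2,1000*s['eef_pos'][2]],88.8))
print(delta(s,[500,88,1000*s['eef_pos'][2]],88.8))
cv2.imwrite('pics/w2.png',p[:,:,::-1])
E
```

```text
time 3.0667
eef_pos [0.43221213 0.07330476 0.02112643]
ee_rot [1.79841150e+02 1.88693416e-02 9.77537976e+01]
wrist_force [-1.78645899 -0.01294529  5.98130631]
grip_width 0.07732608810614587
finger_force 61.637359857559204
head 0 (array([0., 0.]), array([0., 0.]), 0.0) nan
arm 6527 (array([468.4, 135.1]), array([154.8,  50.6]), 40.6)
tray 18240 (array([476.6,  80.3]), array([124.3,  89.8]), 7.4) 0.0401
(array([ -4.5, 136.2,   0.4]), np.float64(0.156))
(array([ 5.4, 69.2,  0.2]), np.float64(0.156))
  return _methods._mean(a, axis=axis, dtype=dtype,
  ret = ret.dtype.type(ret / rcount)
```

View pics/w2.png

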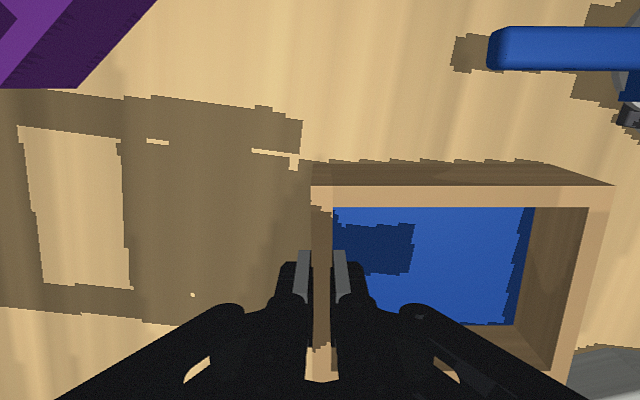

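The fingers are closed on the back wall at (322,270), one on each side. Now I'll straighten the tray and slide it in.

Call:
{"method": "jog_arm", "body": {
  "series": [
    [1,10,0,0.03],
    [2,25,0,0.06],
    [4,42,0,0.1],
    [5,58,0,0.13],
    [6,69,0,0.156]
  ]
}}

```text
time: 3.53
eef_pos: [0.4993, 0.0887, 0.0211]
ee_rot: [-179.9, 0.0, 88.7]
wrist_force: [-11.7, -1.4, 16.1]
grip_width: 0.076
finger_force: 63.3
```

Call:
{"method": "jog_arm", "body": {
  "series": [
    [0,12,0,0],
    [0,24,0,0],
    [0,36,0,0],
    [0,46,0,0],
    [0,55,0,0]
  ]
}}

```text
time: 3.95
eef_pos: [0.5534, 0.0876, 0.0211]
ee_rot: [-179.9, -0.0, 88.8]
wrist_force: [-9.6, 0.5, 12.2]
grip_width: 0.076
finger_force: 62.7
```

```bash
python3 - <<'E'
from rig import arm
from h import *
s=arm.read_state()
for k in('time','eef_pos','ee_rot','wrist_force','grip_width','finger_force'):print(k,s[k])
print(delta(s,[567.8,87.2,1000*s['eef_pos'][2]],88.8))
E
```

```text
time 3.95
eef_pos [0.55342178 0.08759905 0.02113321]
ee_rot [-1.79858125e+02 -1.10697834e-02  8.88134555e+01]
wrist_force [-9.58007637  0.47114769 12.15826928]
grip_width 0.07561852809280917
finger_force 62.73786127567291
(array([-0.1, 14.4, -0. ]), np.float64(0.0))
```

Call:
{"method": "jog_arm", "body": {
  "series": [
    [0,3,0,0],
    [0,6,0,0],
    [0,9,0,0],
    [0,12,0,0],
    [0,13,0,0]
  ]
}}

```text
time: 4.37
eef_pos: [0.5661, 0.0873, 0.0211]
ee_rot: [-179.9, -0.0, 88.8]
wrist_force: [-9.3, -0.6, 11.6]
grip_width: 0.078
finger_force: 62.6
```

Call:
{"method": "jog_arm", "body": {
  "series": [
    [0,0.5,0,0],
    [0,1,0,0],
    [0,1.5,0,0],
    [0,2,0,0],
    [0,2,0,0]
  ]
}}

```text
time: 4.78
eef_pos: [0.5678, 0.0873, 0.0211]
ee_rot: [-179.9, -0.0, 88.8]
wrist_force: [-9.2, 0.0, 12.4]
grip_width: 0.078
finger_force: 62.5
```

Call:
{"method": "jog_arm", "body": {
  "series": [
    [0,0.5,0,0],
    [0,1,0,0],
    [0,1.5,0,0],
    [0,2,0,0],
    [0,2,0,0]
  ]
}}

```text
time: 5.2
eef_pos: [0.5682, 0.0873, 0.0211]
ee_rot: [-179.6, 0.0, 88.8]
wrist_force: [-15.3, -0.1, 17.5]
grip_width: 0.077
finger_force: 63.3
```

Call:
{"method": "jog_arm", "body": {
  "series": [
    [0,0.5,0,0],
    [0,1,0,0],
    [0,1.5,0,0],
    [0,2,0,0],
    [0,2,0,0]
  ]
}}

```text
time: 5.62
eef_pos: [0.5682, 0.0873, 0.0211]
ee_rot: [-179.3, 0.0, 88.8]
wrist_force: [-21.9, 0.8, 23.8]
grip_width: 0.076
finger_force: 64.3
```

```bash
python3 - <<'E'
from rig import arm
from h import *
cm=arm.camera_model('top');p,d=arm.snapshot('top');np.savez('top1.npz',p=p,d=d)
cm=arm.camera_model('wrist');q,d=arm.snapshot('wrist')
cr=p[120:240,240:340]
a=cv2.resize(cr,(500,600),interpolation=cv2.INTER_CUBIC);cv2.imwrite('pics/w3.png',q[:,:,::-1])
E
```

```text
(no output)
```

View pics/w3.png

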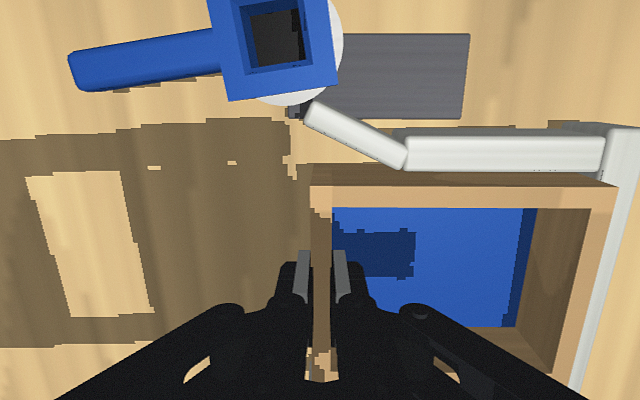

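The tray sits against the back bar (right edge at (600,190)) and the rails. The latch arm points left from the head, whose recess is at (275,38). I'll relax, release and lift.

Call:
{"method": "jog_arm", "body": {
  "series": [
    [0,-1,0,0],
    [0,-2,0,0],
    [0,-3,0,0],
    [0,-3.5,0,0],
    [0,-3.5,0,0]
  ]
}}

```text
time: 6.13
eef_pos: [0.5682, 0.0873, 0.0211]
ee_rot: [-179.9, -0.0, 88.8]
wrist_force: [-8.3, 0.4, 10.8]
grip_width: 0.075
finger_force: 62.5
```

Call:
{"method": "jog_arm", "body": {
  "series": [
    [0,0,0,0],
    [0,0,0,0],
    [0,0,0,0],
    [0,0,-5,0],
    [0,0,-15,0]
  ],
  "jaw": 0.35
}}

```text
time: 6.55
eef_pos: [0.5678, 0.0869, 0.0333]
ee_rot: [-179.8, 0.0, 88.8]
wrist_force: [0.8, -0.3, -0.5]
grip_width: 0.349
finger_force: 0.0
```

Call:
{"method": "jog_arm", "body": {
  "series": [
    [0,0,-40,0],
    [0,0,-80,0],
    [0,0,-120,0],
    [0,0,-150,0],
    [0,0,-150,0]
  ]
}}

```text
time: 6.97
eef_pos: [0.5737, 0.0873, 0.1947]
ee_rot: [179.1, -0.1, 88.8]
wrist_force: [0.9, -0.1, 0.9]
grip_width: 0.349
finger_force: 0.0
```

```bash
python3 - <<'E'
from rig import arm
from h import *
for i in range(2):
    s=arm.read_state();cm=arm.camera_model('wrist');p,d=arm.snapshot('wrist')
    C=meas(p,d,cm)
print(s['eef_pos'],s['ee_rot'],s['wrist_force'])
np.savez('w4.npz',p=p,d=d,**cm);cv2.imwrite('pics/w4.png',p[:,:,::-1])
H=hsv(p);b=((H[...,0]>100)&(H[...,0]<125)&(H[...,1]>130)).astype(np.uint8)
m=b*((C[...,2]>.038)&(C[...,2]<.055)&(C[...,1]>.14))
co,hi=cv2.findContours(m.astype(np.uint8),cv2.RETR_CCOMP,cv2.CHAIN_APPROX_NONE)
for c,h in zip(co,hi[0]):
    if len(c)>20:
        P=plane(cm,c[:,0],.044);print('outer' if h[3]<0 else 'hole',len(c),rect(P[:,:2]))
print('key',delta(s,[626,-160,250],-24))
E
```

```text
head 1707 (array([554.6, 182.3]), array([35.5, 35.7]), 7.3) 0.0441
arm 1281 (array([522.2, 178.4]), array([83.2, 17.6]), 7.4)
tray 4315 (array([619. ,  86.2]), array([ 90.6, 110.3]), 88.8) 0.0401
dock 5426 xp max 0.6854
L 1307 (array([632.9, 140.6]), array([13.6, 65. ]), 88.8) -1.14
R 823 (array([629.1,  30.5]), array([12.7, 64.4]), 88.8) -1.52
bar (array([683.1,  81.2]), array([69.8, 12.1]), 88.6) 1.27
head 1731 (array([554.5, 182.3]), array([35.5, 35.7]), 7.5) 0.0441
arm 1313 (array([522.1, 178.1]), array([83.6, 17.6]), 7.9)
tray 4490 (array([619.1,  86.5]), array([ 90.1, 110.5]), 88.8) 0.0401
dock 5503 xp max 0.685
L 1316 (array([632.8, 140.7]), array([13.2, 64.8]), 88.8) -1.1
R 836 (array([629.1,  31.1]), array([12.4, 64.5]), 88.4) -1.46
bar (array([682.8,  81.1]), array([69.4, 11.5]), 88.7) 1.12
[0.57210343 0.08717457 0.19089808] [ 1.79368309e+02 -4.80840779e-02  8.87960790e+01] [-0.22396024  0.58808969  0.49490587]
outer 186 (array([554.6, 182.3]), array([35.3, 35.7]), 7.5)
hole 94 (array([555.2, 182.2]), array([19. , 19.3]), 8.0)
key (array([-245.9,   59.7,  -58.7]), np.float64(1.969))
```

View pics/w4.png

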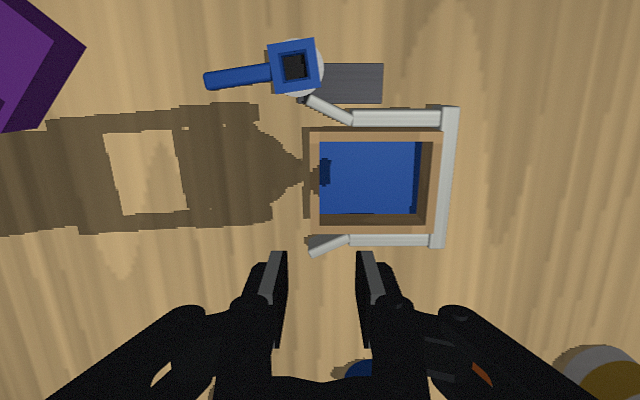

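The view confirms the tray is square in the dock ((619,86) mm, yaw −1.2°). The recess is at (294,66) px, i.e. (554.6,182.3) mm, with the square at 7.5°. Next is the blue key.

Call:
{"method": "jog_arm", "body": {
  "series": [
    [-25,6,-12,0],
    [-50,12,-24,0],
    [-75,18,-36,0],
    [-100,24,-36,0],
    [-123,30,-36,0]
  ]
}}

```text
time: 7.48
eef_pos: [0.596, -0.0379, 0.2193]
ee_rot: [-179.9, -0.0, 88.8]
wrist_force: [0.7, 0.6, -0.3]
grip_width: 0.349
finger_force: 0.0
```

Call:
{"method": "jog_arm", "body": {
  "series": [
    [-25,6,-5,-0.1],
    [-50,12,-10,-0.2],
    [-75,18,-15,-0.3],
    [-100,24,-20,-0.4],
    [-123,30,-20,-0.5]
  ]
}}

```text
time: 7.9
eef_pos: [0.6234, -0.1616, 0.2391]
ee_rot: [-179.9, -0.1, 117.7]
wrist_force: [-0.2, -0.0, 1.6]
grip_width: 0.35
finger_force: 0.0
```

Call:
{"method": "jog_arm", "body": {
  "series": [
    [0,0,0,-0.12],
    [0,0,0,-0.24],
    [0,0,0,-0.36],
    [0,0,0,-0.48],
    [0,0,0,-0.6]
  ],
  "jaw": 0.5
}}

```text
time: 8.32
eef_pos: [0.6227, -0.16, 0.2375]
ee_rot: [-180.0, -0.3, 152.1]
wrist_force: [-0.3, 0.3, -0.9]
grip_width: 0.497
finger_force: 0.0
```

```bash
cat > key.py <<'E'
from rig import arm
from h import *
def look(fn=None):
    s=arm.read_state();cm=arm.camera_model('wrist');p,d=arm.snapshot('wrist')
    print('tcp',s['eef_pos'].round(4),s['ee_rot'].round(2),s['wrist_force'].round(1),s['wrist_torque'].round(2))
    H=hsv(p);C=cloud(cm,d);Z=C[...,2]
    b=(d>0)&(H[...,0]>100)&(H[...,0]<125)&(H[...,1]>120)
    if fn: cv2.imwrite(fn,p[:,:,::-1])
    return s,cm,p,d,C,b
E
python3 - <<'E'
from key import *
s,cm,p,d,C,b=look('pics/w5.png')
near=np.hypot(C[...,0]-.626,C[...,1]+.16)<.05
Z=C[...,2]
m=b&near&(Z>.09)&(Z<.105);print('handle',m.sum(),rect(C[m][:,:2]),np.median(Z[m]))
m=b&near&(Z>.03)&(Z<.042);P=C[m][:,:2]
print('stand',m.sum(),rect(P),cv2.minEnclosingCircle((P*1000).astype(np.float32)))
E
```

```text
tcp [ 0.6227 -0.16    0.2375] [-179.96   -0.25  152.15] [-0.3  0.3 -0.9] [-0.05  0.03  0.03]
handle 1305 (array([ 623.4, -157.9]), array([17.8, 54.8]), 63.3) 0.09587288143741785
stand 1031 (array([ 622.3, -157.6]), array([57.6, 55.5]), 64.3) ((623.7132568359375, -158.06422424316406), 29.58713150024414)
```

View pics/w5.png

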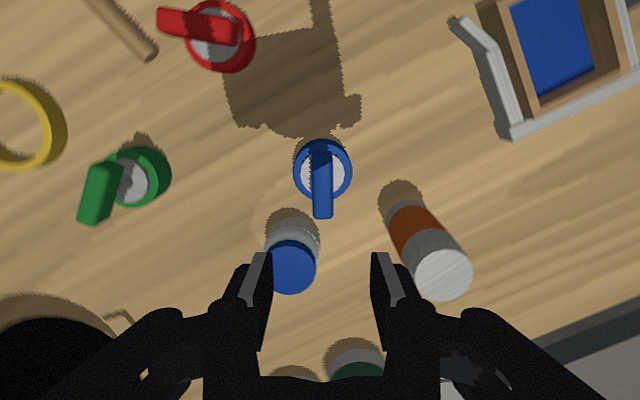

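The handle is in line with the fingers at (322,185). The jar (291,265) and the can (430,260) are clear of them. Going down to grip.

Call:
{"method": "jog_arm", "body": {
  "series": [
    [0.4,2.2,0,-0.02],
    [0.4,2.2,30,-0.02],
    [0.4,2.2,60,-0.02],
    [0.4,2.2,85,-0.02],
    [0.4,2.2,100,-0.02]
  ]
}}

```text
time: 8.78
eef_pos: [0.6221, -0.1571, 0.1355]
ee_rot: [-179.9, -0.4, 152.9]
wrist_force: [-0.9, 0.4, 0.3]
grip_width: 0.497
finger_force: 0.0
```

Call:
{"method": "jog_arm", "body": {
  "series": [
    [0,0,20,0],
    [0,0,40,0],
    [0,0,60,0],
    [0,0,73,0],
    [0,0,73,0]
  ]
}}

```text
time: 9.2
eef_pos: [0.6219, -0.1571, 0.0632]
ee_rot: [-179.9, -0.4, 152.9]
wrist_force: [-1.0, -0.1, -1.6]
grip_width: 0.503
finger_force: 0.0
```

Call:
{"method": "jog_arm", "body": {
  "series": [
    [0,0,0,0],
    [0,0,0,0],
    [0,0,0,0],
    [0,0,0,0],
    [0,0,0,0]
  ],
  "jaw": 0.0
}}

```text
time: 9.62
eef_pos: [0.6253, -0.1584, 0.0688]
ee_rot: [180.0, 0.1, 153.0]
wrist_force: [0.2, -0.5, 0.4]
grip_width: 0.202
finger_force: 62.3
```

```bash
python3 - <<'E'
from key import *
s,cm,p,d,C,b=look()
print(s['time'],s['grip_width'],s['finger_force'])
E
```

```text
tcp [ 0.6253 -0.1584  0.0688] [1.7998e+02 1.4000e-01 1.5296e+02] [ 0.2 -0.5  0.4] [-0.03 -0.01  0.03]
9.6167 0.20174290075156523 62.34421133995056
```

Call:
{"method": "jog_arm", "body": {
  "series": [
    [0,0,-10,0],
    [0,0,-30,0],
    [0,0,-55,0],
    [0,0,-80,0],
    [0,0,-100,0]
  ]
}}

```text
time: 10.08
eef_pos: [0.6247, -0.1581, 0.1698]
ee_rot: [180.0, 0.1, 153.0]
wrist_force: [-0.1, -0.2, -0.8]
grip_width: 0.202
finger_force: 61.8
```

Call:
{"method": "jog_arm", "body": {
  "series": [
    [0,0,0,0],
    [0,0,0,0],
    [0,0,0,0],
    [0,0,0,0],
    [0,0,0,0]
  ]
}}

```text
time: 10.5
eef_pos: [0.6232, -0.1577, 0.1648]
ee_rot: [-180.0, -0.2, 153.0]
wrist_force: [-0.3, -0.3, -2.3]
grip_width: 0.198
finger_force: 61.8
```

```bash
python3 - <<'E'
from key import *
s,cm,p,d,C,b=look('pics/w6.png')
Z=C[...,2];near=np.hypot(C[...,0]-s['eef_pos'][0],C[...,1]-s['eef_pos'][1])<.06
m=b&near&(Z>.16);P=C[m];print(len(P),np.percentile(P[:,2],[5,50,95]))
zt=np.percentile(P[:,2],95)
q=P[P[:,2]>zt-.006];print('handle',rect(q[:,:2]))
print('to latch',delta(s,[554.6,182.3,1000*s['eef_pos'][2]],97.5))
E
```

```text
tcp [ 0.6232 -0.1577  0.1648] [-179.97   -0.23  152.97] [-0.3 -0.3 -2.3] [ 0.06 -0.03  0.01]
7457 [0.17853868 0.1919719  0.23353949]
handle (array([ 614.1, -151.7]), array([114.4,  16.9]), 62.8)
to latch (array([215.6, 271.6,   0.7]), np.float64(0.968))
```

View pics/w6.png

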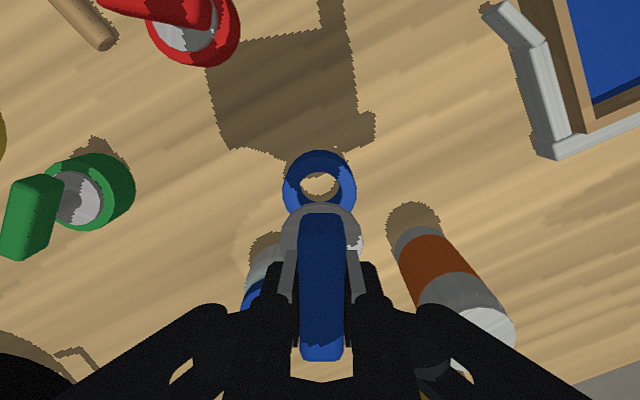

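The key hangs straight in the grip, with its handle in columns 298–347 and rows 212–362. Its empty blue stand is at (319,185).

```bash
cat >> key.py <<'E'
def inhand(s,cm,p,d,C,b):
    "key handle in tool frame (mm)"
    m=b.copy();m[:,:285]=0;m[:,360:]=0;m[:195]=0
    n,l,st,ce=cv2.connectedComponentsWithStats(m.astype(np.uint8));i=1+np.argmax(st[1:,4]);m=l==i
    T=(C[m]-s['eef_pos'])@Rm(s['ee_rot'])*1000
    zt=np.percentile(T[:,2],5);q=T[T[:,2]<zt+5]
    r=cv2.minAreaRect(q[:,:2].astype(np.float32))
    print('inhand top z',zt.round(1),'x range',np.percentile(q[:,0],[1,99]).round(1),'y',np.percentile(q[:,1],[2,98]).round(1),'rect',np.round(r[0],1),np.round(r[1],1),round(r[2],1))
def stand(s,cm,p,d,C,b,x=.6235,y=-.158):
    Z=C[...,2];m=b&(np.hypot(C[...,0]-x,C[...,1]-y)<.045)&(Z>.03)&(Z<.042)
    P=C[m][:,:2]*1000;print('stand',m.sum(),cv2.minEnclosingCircle(P.astype(np.float32)))
E
python3 - <<'E'
from key import *
a=look();inhand(*a);stand(*a)
E
```

```text
tcp [ 0.6234 -0.1577  0.1652] [-179.97   -0.2   152.97] [-0.2 -0.4 -2. ] [ 0.   -0.01  0.03]
inhand top z -28.2 x range [-24.2  28.5] y [-7.1  9.5] rect [1.7 1.2] [17.9 55.4] 89.6
stand 1980 ((623.2302856445312, -158.29624938964844), 29.55550765991211)
```

Call:
{"method": "jog_arm", "body": {
  "series": [
    [15,18,0,0],
    [33,40,0,0],
    [51,62,0,0],
    [70,85,0,0],
    [88,107,0,0]
  ]
}}

```text
time: 11.02
eef_pos: [0.5939, -0.0215, 0.1666]
ee_rot: [-180.0, -0.1, 152.9]
wrist_force: [0.3, 0.4, -2.4]
grip_width: 0.198
finger_force: 61.7
```

Call:
{"method": "jog_arm", "body": {
  "series": [
    [18,22,0,0.1],
    [36,44,0,0.2],
    [54,66,0,0.3],
    [72,88,0,0.4],
    [88,107,0,0.48]
  ]
}}

```text
time: 11.43
eef_pos: [0.5641, 0.1142, 0.1667]
ee_rot: [-180.0, -0.0, 125.2]
wrist_force: [0.9, 0.5, -2.0]
grip_width: 0.2
finger_force: 61.9
```

Call:
{"method": "jog_arm", "body": {
  "series": [
    [0,0,0,0.1],
    [0,0,0,0.2],
    [0,0,0,0.3],
    [0,0,0,0.4],
    [0,0,0,0.488]
  ]
}}

```text
time: 11.85
eef_pos: [0.5646, 0.1127, 0.1667]
ee_rot: [-179.9, 0.0, 97.3]
wrist_force: [-0.2, 0.1, -1.6]
grip_width: 0.198
finger_force: 61.9
```

Call:
{"method": "jog_arm", "body": {
  "series": [
    [0,0,0,0],
    [0,0,0,0],
    [0,0,0,0],
    [0,0,0,0],
    [0,0,0,0]
  ]
}}

```text
time: 12.27
eef_pos: [0.5649, 0.1125, 0.1672]
ee_rot: [-180.0, 0.0, 97.5]
wrist_force: [-0.4, -0.8, -1.6]
grip_width: 0.199
finger_force: 61.9
```

```bash
cat >> key.py <<'E'
def head(s,cm,p,d,C,b):
    Z=C[...,2];m=(b&(Z>.037)&(Z<.052)&(np.hypot(C[...,0]-.5546,C[...,1]-.1823)<.04)).astype(np.uint8)
    co,hi=cv2.findContours(m,cv2.RETR_CCOMP,cv2.CHAIN_APPROX_NONE)
    for c,h in zip(co,hi[0]):
        if len(c)>40:
            P=plane(cm,c[:,0],.044);T=(P-s['eef_pos'])@Rm(s['ee_rot'])
            print('outer' if h[3]<0 else 'hole',len(c),'world',rect(P[:,:2]),'tool',rect(T[:,:2]))
E
python3 - <<'E'
from key import *
for i in range(2):
    a=look('pics/w7.png');inhand(*a);head(*a)
E
```

```text
tcp [0.5649 0.1125 0.1672] [-179.99    0.     97.55] [-0.4 -0.8 -1.6] [0.01 0.02 0.04]
inhand top z -28.1 x range [-23.7  29. ] y [-8.6  7.9] rect [ 2.1 -0.3] [17.9 54.9] 89.5
outer 197 world (array([554.9, 182.2]), array([35.8, 35.2]), 7.6) tool (array([70.4, -0.7]), array([35.8, 35.2]), 89.9)
hole 99 world (array([554.8, 182.4]), array([18.1, 18.7]), 7.6) tool (array([70.6, -0.8]), array([18.1, 18.7]), 89.9)
tcp [0.5649 0.1125 0.1673] [-179.99    0.     97.54] [-0.6  0.4 -1.5] [0.03 0.02 0.  ]
inhand top z -28.2 x range [-23.8  28.9] y [-8.6  7.9] rect [ 2.1 -0.5] [55.  17.9] 0.4
outer 199 world (array([554.9, 182.2]), array([35.8, 35.2]), 7.6) tool (array([70.4, -0.8]), array([35.8, 35.2]), 89.9)
hole 100 world (array([554.8, 182.7]), array([18.1, 19.3]), 7.6) tool (array([71. , -0.8]), array([18.1, 19.3]), 89.9)
```

View pics/w7.png

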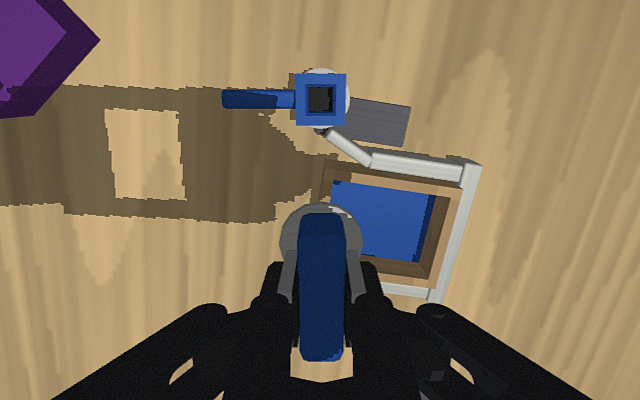

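The key is straight in the hand with its handle centred near (322,285). The recess is at (321,98), straight ahead: 68.4 mm along tool x, with the squares parallel.

Call:
{"method": "jog_arm", "body": {
  "series": [
    [14,0,5,0],
    [30,0,12,0],
    [48,0,22,0],
    [62,-0.4,32,0],
    [68.4,-0.4,40,0]
  ]
}}

```text
time: 12.78
eef_pos: [0.5547, 0.1823, 0.126]
ee_rot: [-179.9, -0.0, 97.6]
wrist_force: [0.4, 0.7, -2.4]
grip_width: 0.194
finger_force: 61.9
```

Call:
{"method": "jog_arm", "body": {
  "series": [
    [0,0,5,0],
    [0,0,10,0],
    [0,0,14,0],
    [0,0,14,0],
    [0,0,14,0]
  ]
}}

```text
time: 13.2
eef_pos: [0.5558, 0.1797, 0.1133]
ee_rot: [-180.0, 0.0, 97.5]
wrist_force: [-0.1, 0.1, -1.1]
grip_width: 0.197
finger_force: 61.9
```

Call:
{"method": "jog_arm", "body": {
  "series": [
    [0,0,0,0],
    [0,0,0,0],
    [0,0,0,0],
    [0,0,0,0],
    [0,0,0,0]
  ]
}}

```text
time: 13.62
eef_pos: [0.5558, 0.1803, 0.1136]
ee_rot: [180.0, -0.0, 97.5]
wrist_force: [-0.2, 0.5, -2.1]
grip_width: 0.199
finger_force: 61.9
```

```bash
python3 - <<'E'
from key import *
a=look();inhand(*a);s=a[0]
yaw=s['ee_rot'][2]*np.pi/180
t=s['eef_pos']+Rm(s['ee_rot'])@np.array([.0021,-.0004,.0618])
print('key tip est',t.round(4),'recess 554.9 182.4')
E
```

```text
tcp [0.5558 0.1803 0.1136] [179.97  -0.    97.5 ] [-0.2  0.5 -2.1] [ 0.01  0.01 -0.01]
inhand top z -28.1 x range [-24.2  28.9] y [-8.7  8. ] rect [1.6 0.4] [19.1 56.1] 89.9
key tip est [0.5551 0.1823 0.0518] recess 554.9 182.4
```

Aligned. Going down in small steps while watching the force.

Call:
{"method": "jog_arm", "body": {
  "series": [
    [0,0,3,0],
    [0,0,6,0],
    [0,0,9,0],
    [0,0,11,0],
    [0,0,11,0]
  ]
}}

```text
time: 14.08
eef_pos: [0.555, 0.1802, 0.1013]
ee_rot: [-179.9, 0.0, 97.5]
wrist_force: [0.7, -0.1, -2.5]
grip_width: 0.198
finger_force: 61.9
```

Call:
{"method": "jog_arm", "body": {
  "series": [
    [0,0,1,0],
    [0,0,2,0],
    [0,0,3,0],
    [0,0,4,0],
    [0,0,4,0]
  ]
}}

```text
time: 14.5
eef_pos: [0.5555, 0.1803, 0.0981]
ee_rot: [-180.0, 0.0, 97.5]
wrist_force: [-0.6, -0.6, -1.0]
grip_width: 0.198
finger_force: 61.9
```

Call:
{"method": "jog_arm", "body": {
  "series": [
    [0,0,2,0],
    [0,0,4,0],
    [0,0,6,0],
    [0,0,7,0],
    [0,0,7,0]
  ]
}}

```text
time: 14.92
eef_pos: [0.5553, 0.1802, 0.0908]
ee_rot: [-180.0, 0.0, 97.5]
wrist_force: [-0.4, -0.3, -2.0]
grip_width: 0.199
finger_force: 61.9
```

Call:
{"method": "jog_arm", "body": {
  "series": [
    [0,0,0,0],
    [0,0,0,0],
    [0,0,0,0],
    [0,0,0,0],
    [0,0,0,0]
  ]
}}

```text
time: 15.33
eef_pos: [0.5557, 0.1803, 0.0914]
ee_rot: [180.0, -0.0, 97.5]
wrist_force: [0.3, 0.4, -1.6]
grip_width: 0.198
finger_force: 61.9
```

Call:
{"method": "jog_arm", "body": {
  "series": [
    [0,0.2,0,-0.1],
    [0,0.4,0,-0.2],
    [0.1,0.6,0,-0.3],
    [0.1,0.7,0,-0.4],
    [0.2,0.9,0,-0.5]
  ]
}}

```text
time: 15.75
eef_pos: [0.5557, 0.1809, 0.0913]
ee_rot: [-179.9, -0.1, 126.4]
wrist_force: [-2.1, 0.6, -0.3]
grip_width: 0.198
finger_force: 62.1
```

Call:
{"method": "jog_arm", "body": {
  "series": [
    [0,0.2,0,-0.1],
    [0,0.4,0,-0.2],
    [0.1,0.6,0,-0.3],
    [0.1,0.7,0,-0.4],
    [0.2,0.9,0,-0.5]
  ]
}}

```text
time: 16.17
eef_pos: [0.5558, 0.1812, 0.0913]
ee_rot: [-179.9, -0.2, 155.1]
wrist_force: [-4.1, -1.0, 2.7]
grip_width: 0.199
finger_force: 62.3
```

```bash
python3 - <<'E'
from key import *
a=look();inhand(*a);s=a[0]
t=s['eef_pos']+Rm(s['ee_rot'])@np.array([.0019,0,.0618]);print('key tip est',t.round(4),s['time'])
C,b=a[4],a[5];Z=C[...,2];m=b&(Z>.014)&(Z<.037)&(np.hypot(C[...,0]-.555,C[...,1]-.182)<.085)&(np.hypot(C[...,0]-.555,C[...,1]-.182)>.027)
P=C[m][:,:2]*1000-[554.9,182.4];print(m.sum(),'arm yaw',np.degrees(np.arctan2(*np.median(P,0)[::-1])))
E
```

```text
tcp [0.5558 0.1812 0.0913] [-1.7988e+02 -1.7000e-01  1.5507e+02] [-4.1 -1.   2.7] [-0.23  0.86 -0.05]
inhand top z -28.2 x range [-24.4  28.5] y [-7.   9.5] rect [1.4 1.3] [17.9 55.6] 89.4
key tip est [0.5538 0.1819 0.0295] 16.1667
1969 arm yaw -126.9188592081061
```

Call:
{"method": "jog_arm", "body": {
  "series": [
    [0,0.1,0,-0.08],
    [0,0.3,0,-0.16],
    [0.1,0.4,0,-0.24],
    [0.1,0.6,0,-0.32],
    [0.1,0.6,0,-0.36]
  ]
}}

```text
time: 16.63
eef_pos: [0.5558, 0.1813, 0.0912]
ee_rot: [-179.9, -0.2, 175.5]
wrist_force: [-5.2, -2.7, 2.4]
grip_width: 0.197
finger_force: 62.4
```

Call:
{"method": "jog_arm", "body": {
  "series": [
    [0,0.1,0,-0.04],
    [0,0.2,0,-0.08],
    [0,0.2,0,-0.1],
    [0,0.2,0,-0.1],
    [0,0.2,0,-0.1]
  ]
}}

```text
time: 17.05
eef_pos: [0.5558, 0.1814, 0.0912]
ee_rot: [-179.9, -0.2, -179.0]
wrist_force: [-5.0, -2.1, 2.6]
grip_width: 0.201
finger_force: 62.5
```

```bash
cat >> key.py <<'E'
def armyaw(s,cm,p,d,C,b):
    r=np.hypot(C[...,0]-.5549,C[...,1]-.1824);Z=C[...,2];m=b&(Z>.029)&(Z<.037)&(r<.085)&(r>.027)
    P=C[m][:,:2];print('arm',m.sum(),rect(P),'yaw',np.degrees(np.arctan2(*(np.mean(P,0)-[.5549,.1824])[::-1])).round(1))
E
python3 - <<'E'
from key import *
a=look('pics/w8.png');inhand(*a);armyaw(*a)
E
```

```text
tcp [0.5558 0.1814 0.0912] [-179.9    -0.24 -178.96] [-5.  -2.1  2.6] [-0.56  1.12 -0.06]
inhand top z -28.2 x range [-24.9  27.8] y [-6.6  9.9] rect [0.8 1.8] [17.8 55.9] 89.8
arm 1703 (array([547.2, 132.8]), array([48. , 13.9]), 82.2) yaw -99.5
```

Call:
{"method": "jog_arm", "body": {
  "series": [
    [0,0.1,0,-0.03],
    [0,0.1,0,-0.06],
    [0,0.1,0,-0.07],
    [0,0.1,0,-0.07],
    [0,0.1,0,-0.07]
  ]
}}

```text
time: 17.52
eef_pos: [0.5558, 0.1814, 0.0912]
ee_rot: [-179.9, -0.3, -174.9]
wrist_force: [-6.0, -3.0, 2.6]
grip_width: 0.202
finger_force: 62.5
```

```bash
python3 - <<'E'
from key import *
a=look('pics/w8.png');armyaw(*a)
E
```

```text
tcp [0.5558 0.1814 0.0912] [-179.91   -0.25 -174.95] [-6.  -3.   2.6] [-0.59  1.18 -0.06]
arm 1708 (array([550.5, 132.3]), array([48. , 13.8]), 85.6) yaw -95.7
```

Call:
{"method": "jog_arm", "body": {
  "series": [
    [0,0.1,0,-0.02],
    [0,0.1,0,-0.04],
    [0,0.1,0,-0.05],
    [0,0.1,0,-0.05],
    [0,0.1,0,-0.05]
  ]
}}

```text
time: 17.98
eef_pos: [0.5557, 0.1814, 0.0912]
ee_rot: [-179.9, -0.3, -172.1]
wrist_force: [-4.6, -2.7, 2.9]
grip_width: 0.196
finger_force: 62.5
```

```bash
python3 - <<'E'
from key import *
a=look('pics/w8.png');armyaw(*a);inhand(*a)
E
```

```text
tcp [0.5557 0.1814 0.0912] [-179.91   -0.26 -172.08] [-4.6 -2.7  2.9] [-0.69  1.23 -0.06]
arm 1713 (array([553.1, 132.2]), array([48.1, 13.9]), 88.6) yaw -92.8
inhand top z -28.3 x range [-25.1  27.6] y [-6.6 10. ] rect [0.5 1.7] [17.7 55.6] 89.9
```

Call:
{"method": "jog_arm", "body": {
  "series": [
    [0,0.1,0,-0.02],
    [0,0.1,0,-0.03],
    [0,0.1,0,-0.04],
    [0,0.1,0,-0.04],
    [0,0.1,0,-0.04]
  ]
}}

```text
time: 18.45
eef_pos: [0.5557, 0.1814, 0.0912]
ee_rot: [-179.9, -0.3, -169.8]
wrist_force: [-6.3, -2.9, 2.0]
grip_width: 0.197
finger_force: 62.6
```

```bash
python3 - <<'E'
from key import *
a=look('pics/w8.png');armyaw(*a);inhand(*a)
E
```

```text
tcp [0.5557 0.1814 0.0912] [-179.92   -0.28 -169.84] [-6.3 -2.9  2. ] [-0.76  1.21 -0.28]
arm 1731 (array([553., 132.]), array([48.3, 14.2]), 88.6) yaw -92.7
inhand top z -28.3 x range [-25.1  27.7] y [-6.5 10. ] rect [0.8 1.7] [18.  55.7] 89.7
```

The torque jumped to −0.28 N m and the arm stopped at −91.4°, square across the mouth, so the button is at its stop. I'll back off within the play, ease the side load, then lift out.

Call:
{"method": "jog_arm", "body": {
  "series": [
    [0.4,-0.1,0,0.03],
    [0.8,-0.2,0,0.06],
    [1.2,-0.3,0,0.09],
    [1.6,-0.4,0,0.1],
    [1.6,-0.4,0,0.1]
  ]
}}

```text
time: 18.92
eef_pos: [0.5554, 0.1815, 0.091]
ee_rot: [-180.0, -0.0, -175.5]
wrist_force: [-1.1, -0.4, -2.6]
grip_width: 0.198
finger_force: 61.9
```

```bash
python3 - <<'E'
from key import *
a=look();armyaw(*a)
E
```

```text
tcp [0.5554 0.1815 0.091 ] [-1.7998e+02 -4.0000e-02 -1.7546e+02] [-1.1 -0.4 -2.6] [-0.23  0.21 -0.04]
arm 1693 (array([553.1, 132.1]), array([48.4, 13.9]), 88.6) yaw -92.7
```

Unloaded, and the latch has not moved. Lifting the key out.

Call:
{"method": "jog_arm", "body": {
  "series": [
    [0,0,-3,0],
    [0,0,-7,0],
    [0,0,-12,0],
    [0,0,-18,0],
    [0,0,-25,0]
  ]
}}

```text
time: 19.38
eef_pos: [0.5561, 0.182, 0.1174]
ee_rot: [180.0, 0.1, -175.4]
wrist_force: [-0.4, 0.4, -1.9]
grip_width: 0.197
finger_force: 61.9
```

Call:
{"method": "jog_arm", "body": {
  "series": [
    [0,0,-12,0],
    [0,0,-25,0],
    [0,0,-38,0],
    [0,0,-50,0],
    [0,0,-50,0]
  ]
}}

```text
time: 19.8
eef_pos: [0.5579, 0.1823, 0.171]
ee_rot: [179.9, 0.4, -175.4]
wrist_force: [-0.1, -0.4, -1.6]
grip_width: 0.199
finger_force: 61.9
```

Call:
{"method": "jog_arm", "body": {
  "series": [
    [0,0,0,0],
    [0,0,0,0],
    [0,0,0,0],
    [0,0,0,0],
    [0,0,0,0]
  ]
}}

```text
time: 20.22
eef_pos: [0.5552, 0.1816, 0.1653]
ee_rot: [-180.0, -0.1, -175.4]
wrist_force: [0.1, -0.0, -2.6]
grip_width: 0.198
finger_force: 61.9
```

```bash
python3 - <<'E'
from key import *
a=look();armyaw(*a);inhand(*a);s=a[0]
t=np.array([.6232,-.1583,0]);ps=np.radians(153)
x=np.array([np.cos(ps),np.sin(ps)])
tcp=t[:2]-x*(.070+.0015)
print(delta(s,[*(tcp*1000),168],153), tcp)
E
```

```text
tcp [0.5552 0.1816 0.1653] [-1.7999e+02 -1.0000e-01 -1.7541e+02] [ 0.1 -0.  -2.6] [ 0.02  0.   -0.02]
arm 978 (array([553.4, 132.1]), array([47.9, 14.1]), 88.4) yaw -92.4
inhand top z -28.3 x range [-24.9  27.7] y [-6.6 10. ] rect [0.8 1.7] [17.9 55.5] 89.6
(array([-101.4, -381.7,   -2.8]), np.float64(0.551)) [ 0.68690697 -0.19076032]
```

Call:
{"method": "jog_arm", "body": {
  "series": [
    [-2,-18,0,0],
    [-5,-42,0,0],
    [-8,-67,0,0],
    [-11,-91,0,0],
    [-14,-115,0,0]
  ]
}}

```text
time: 20.68
eef_pos: [0.5789, 0.0672, 0.166]
ee_rot: [180.0, -0.0, -175.4]
wrist_force: [0.7, 0.5, -1.4]
grip_width: 0.198
finger_force: 62.0
```

Call:
{"method": "jog_arm", "body": {
  "series": [
    [-3,-24,0,0],
    [-6,-48,0,0],
    [-9,-72,0,0],
    [-12,-96,0,0],
    [-14,-115,0,0]
  ]
}}

```text
time: 21.1
eef_pos: [0.6022, -0.047, 0.166]
ee_rot: [-180.0, -0.0, -175.4]
wrist_force: [0.3, 0.5, -2.3]
grip_width: 0.195
finger_force: 61.9
```

Call:
{"method": "jog_arm", "body": {
  "series": [
    [-3,-24,0,0.1],
    [-6,-48,0,0.2],
    [-9,-72,0,0.3],
    [-12,-96,0,0.4],
    [-13.5,-114.4,0,0.5]
  ]
}}

```text
time: 21.52
eef_pos: [0.6248, -0.1601, 0.1659]
ee_rot: [-180.0, -0.0, 155.6]
wrist_force: [0.0, 0.1, -2.0]
grip_width: 0.2
finger_force: 61.9
```

Call:
{"method": "jog_arm", "body": {
  "series": [
    [0,0,0,0.05],
    [0,0,0,0.051],
    [0,0,0,0.051],
    [0,0,0,0.051],
    [0,0,0,0.051]
  ]
}}

```text
time: 21.93
eef_pos: [0.6246, -0.1576, 0.1662]
ee_rot: [-180.0, -0.0, 153.1]
wrist_force: [0.1, 0.4, -1.8]
grip_width: 0.198
finger_force: 61.8
```

```bash
python3 - <<'E'
from key import *
a=look();stand(*a);inhand(*a);s=a[0];print(s['time'],delta(s,[624.2,-158.4,68.5],153))
E
```

```text
tcp [ 0.6246 -0.1576  0.1662] [-1.8000e+02 -2.0000e-02  1.5312e+02] [ 0.1  0.4 -1.8] [-0.03 -0.05  0.02]
stand 2032 ((623.2637329101562, -158.06544494628906), 29.428525924682617)
inhand top z -28.2 x range [-24.1  28.5] y [-7.1  9.5] rect [1.7 1.2] [17.9 55.5] 89.6
21.9333 (array([-0.1, -0.9, 97.7]), np.float64(0.002))
```

Call:
{"method": "jog_arm", "body": {
  "series": [
    [0.3,-1.5,10,0],
    [0.3,-1.5,27,0],
    [0.3,-1.5,45,0],
    [0.3,-1.5,62,0],
    [0.3,-1.5,70,0]
  ]
}}

```text
time: 22.4
eef_pos: [0.6219, -0.1586, 0.0928]
ee_rot: [-180.0, -0.3, 153.1]
wrist_force: [-0.6, 0.2, -1.9]
grip_width: 0.202
finger_force: 61.9
```

Call:
{"method": "jog_arm", "body": {
  "series": [
    [0,0,6,0],
    [0,0,12,0],
    [0,0,18,0],
    [0,0,22,0],
    [0,0,22,0]
  ]
}}

```text
time: 22.82
eef_pos: [0.6235, -0.1594, 0.0737]
ee_rot: [-180.0, -0.0, 153.0]
wrist_force: [0.3, -0.7, -1.2]
grip_width: 0.199
finger_force: 61.9
```

Call:
{"method": "jog_arm", "body": {
  "series": [
    [0,0,0,0],
    [0,0,0,0],
    [0,0,1,0],
    [0,0,2,0],
    [0,0,2,0]
  ]
}}

```text
time: 23.23
eef_pos: [0.6238, -0.1595, 0.0724]
ee_rot: [-180.0, 0.0, 153.0]
wrist_force: [-0.2, 0.2, -2.5]
grip_width: 0.198
finger_force: 61.9
```

Call:
{"method": "jog_arm", "body": {
  "series": [
    [0,0,1,0],
    [0,0,2,0],
    [0,0,3,0],
    [0,0,3.5,0],
    [0,0,3.5,0]
  ]
}}

```text
time: 23.65
eef_pos: [0.6237, -0.1595, 0.0689]
ee_rot: [-180.0, -0.0, 153.0]
wrist_force: [-1.3, 0.1, -0.7]
grip_width: 0.199
finger_force: 61.9
```

Call:
{"method": "jog_arm", "body": {
  "series": [
    [0,0,0.5,0],
    [0,0,1,0],
    [0,0,1,0],
    [0,0,1,0],
    [0,0,1,0]
  ]
}}

```text
time: 24.07
eef_pos: [0.6238, -0.1595, 0.0688]
ee_rot: [-180.0, 0.0, 153.0]
wrist_force: [-3.8, 1.2, 5.2]
grip_width: 0.201
finger_force: 62.9
```

The key is resting on its stand at the original grasp height. Release.

Call:
{"method": "jog_arm", "body": {
  "series": [
    [0,0,-0.6,0],
    [0,0,-0.6,0],
    [0,0,-0.6,0],
    [0,0,-0.6,0],
    [0,0,-0.6,0]
  ],
  "jaw": 0.3
}}

```text
time: 24.48
eef_pos: [0.6237, -0.1594, 0.0682]
ee_rot: [-180.0, -0.0, 153.0]
wrist_force: [-0.0, -0.7, -0.4]
grip_width: 0.301
finger_force: 0.0
```

Call:
{"method": "jog_arm", "body": {
  "series": [
    [0,0,0,0],
    [0,0,0,0],
    [0,0,-10,0],
    [0,0,-25,0],
    [0,0,-40,0]
  ],
  "jaw": 0.5
}}

```text
time: 24.9
eef_pos: [0.6237, -0.1594, 0.1098]
ee_rot: [-180.0, -0.0, 153.0]
wrist_force: [0.5, -0.7, 0.7]
grip_width: 0.502
finger_force: 0.0
```

Call:
{"method": "jog_arm", "body": {
  "series": [
    [0,0,-30,0],
    [0,0,-60,0],
    [0,0,-90,0],
    [0,0,-120,0],
    [0,0,-120,0]
  ]
}}

```text
time: 25.32
eef_pos: [0.6276, -0.1607, 0.24]
ee_rot: [179.9, 0.9, 153.0]
wrist_force: [0.8, -0.5, 1.8]
grip_width: 0.501
finger_force: 0.0
```

Call:
{"method": "jog_arm", "body": {
  "series": [
    [0,0,0,0],
    [0,0,0,0],
    [0,0,0,0],
    [0,0,0,0],
    [0,0,0,0]
  ]
}}

```text
time: 25.73
eef_pos: [0.6231, -0.1592, 0.2269]
ee_rot: [-180.0, -0.1, 153.0]
wrist_force: [0.3, -0.0, -0.6]
grip_width: 0.502
finger_force: 0.0
```

```bash
python3 - <<'E'
from key import *
a=look('pics/w9.png');s,cm,p,d,C,b=a
near=np.hypot(C[...,0]-.6235,C[...,1]+.158)<.05;Z=C[...,2]
m=b&near&(Z>.085)&(Z<.11);print('handle',m.sum(),rect(C[m][:,:2]),np.median(Z[m]));stand(*a)
cm=arm.camera_model('top');p,d=arm.snapshot('top');H=hsv(p);C=cloud(cm,d);b=(d>0)&(H[...,0]>100)&(H[...,0]<125)&(H[...,1]>120)
armyaw(None,cm,p,d,C,b)
t=(C[...,2]>.034)&(C[...,2]<.05)&~b&(abs(C[...,0]-.62)<.075)&(abs(C[...,1]-.086)<.055)
print('tray',rect(C[t][:,:2]))
q=arm.snapshot('side')[0]
cv2.imwrite('pics/end.png',np.vstack([cv2.resize(p[120:260,230:450],(440,280)),cv2.resize(q[130:290,240:480],(440,293))])[:,:,::-1])
E
```

```text
tcp [ 0.6231 -0.1592  0.2269] [-1.7998e+02 -1.5000e-01  1.5302e+02] [ 0.3 -0.  -0.6] [ 0.05 -0.04  0.03]
handle 1409 (array([ 622.8, -157.2]), array([17.1, 54.5]), 62.6) 0.09582081655007307
stand 1076 ((623.77880859375, -158.0730438232422), 29.572383880615234)
arm 71 (array([557.2, 136.5]), array([59. , 20.5]), 76.2) yaw -89.6
tray (array([624.9,  85.5]), array([107.4, 130.3]), 89.1)
```

View pics/end.png

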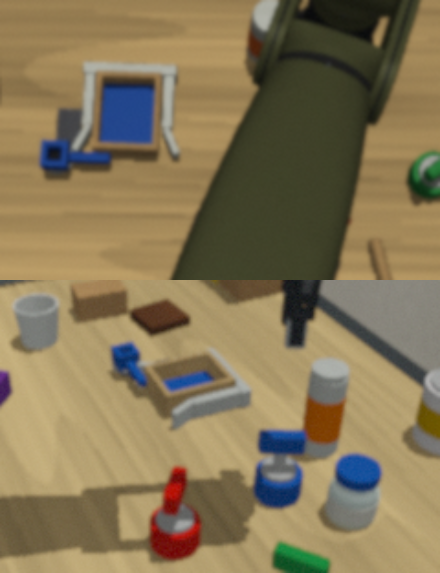

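The final picture shows the tray home, the blue arm across the mouth at (90,157), and the blue key upright in its stand at (280,470). The other things are where they were. Handing in.

```bash
python3 -c "
from rig import arm
print(arm.finish_job())"
```

```text
the job is handed in; nothing more can be done
None
```

The tray is home, the blue button was turned with the key to its closed stop behind the tray, the key is upright again in its blue stand, and the job was handed in at about 26 s; no verdict came back.

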